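# Release the transport lock of a slide scanner and open its tray

### The arm

A 6-joint arm with a two-finger parallel gripper is mounted at the origin on the work surface. World frame = base frame: x ahead of the robot, y to its left, z up, the work surface at z = 0. Lengths are in m, angles in degrees, forces in N, time in s.
With the tool pointing down it reaches from about 0.4 to 0.825 m from the base axis. Payload 7 kg.
Tool frame: the origin (TCP) lies midway between the tips of the shut fingers; the grasp point (between the pads) lies 19 mm behind it; y points along the fingers, z is the direction in which the jaws open and shut, and the axes are right-handed (so a half turn about y gives the same grasp; the last joint's range is limited). The gripper opens to 88 mm and grips with 3 to 60 N. Pads are 19 mm wide; open, the fingers measure 130 mm over their backs; the gripper's body (78 mm by 193 mm) begins 47 mm behind the grasp point.
Start: joints at [-54.654, 20.546, 0.682, 0, -70.136, -16.507], TCP at [0.218, -0.639, 0.227] pointing down, gripper open.
Joint ranges: [-176.03, 176.03], [-82.01, 121.73], [-58.28, 71.71], [-173.87, 95.51], [-174.79, -0.11], [-173.66, 173.66]. Speed limits (degrees/s): [136.94, 136.94, 172.46, 180, 180, 180].

### API

Orientations are given as [roll, pitch, yaw] about the fixed x, y, z axes, in that order (R = Rz(yaw) Ry(pitch) Rx(roll)).
In Python, from plant import ctrl gives the robot as it stands.
- The arm moves only by the tool step_arm, never from a script. Its argument "rows" is a list that holds one entry, the list of rows, each a list of 7 numbers: the gripper command: -1 is shut, 1 is fully open, values between are in proportion, then the shift along the world's x, y, z in cm, then the turn, a rotation vector about the world's x, y, z in degrees. In form: [[[fingers, tx, ty, tz, rx, ry, rz], ...]]. A call has 1 to 12 rows; each row shifts and turns the commanded pose from where the row before left it; what a row does not reach is not made up. A row lasts 1/8 s, in which the tool goes at most 62.5 mm and 10.7 degrees, less where a joint would pass 70% of its speed; a pose out of reach is approached as far as the arm can. A call is refused whole if a number of a shift passes 6.25 or a number of a turn 10.7, either way. A call with a gripper value outside its range is refused whole. The fingers move at their own pace and stop on an object; the grip force is fixed at half the most. Time passes only in rows, so rows that do not move let the fingers close. It gives the time, the measured TCP pose, the force and the opening at its end, in the units of the state.
- ctrl.get_obs(): the state, without advancing time (a new reading comes with each control period).
- ctrl.snapshot(name): name is "scene" or "side" or "wrist"; returns the picture (480x640x3 uint8, blue, green, red); there is no depth.
- ctrl.camera_params(name): a dict with "vertical_fov" (degrees; the focal length in pixels is half the picture's height over the tangent of half this angle, whatever the lens; pixels are square), "cx", "cy" (the principal point, pixels), "rvec" (rotation vector, rad) and "tvec" (3), from world to camera coordinates, as OpenCV has them. Camera axes: x right, y down, z forward; pixel columns grow to the right and rows downward; lengths in m; the calibration is good to about 2 mm. A picture is of the moment at which its call begins: read the wrist's pose just before it. camera_params takes no time and is no camera call; for the wrist camera it gives the pose at the moment of the call.
- ctrl.close_job(): hands the job in, once; it reports no verdict.
The state is a dict: "clock": time; "joint_pos": joint angles; "qvel": joint speeds; "tau": joint torques, N m; "tool_pos": TCP position; "orientation": TCP orientation; "force": force on the tool from outside, world axes, zero at the start; "moment": the same for the moment, N m; "opening": finger opening in m.
Only numpy, scipy, OpenCV 4.12 (cv2) and the standard library are available. Lean on these libraries where they do the work, as an engineer would, in place of code of your own. Each camera call takes 0.05 s, during which the arm holds its last target. There are 200 camera calls.

### The job

The slide scanner is still in its transport lock: pull the red spring-loaded lock screw up until its thread meets the bush in the deck, keep it pulled lightly while you turn it anticlockwise so that the thread catches, and drive it to the end of its thread so that it stays parked up, without forcing the thread or its end. Then draw the slide tray fully out by its bar and let go, leaving the screw parked. Never strain the tray against the lock pin, and leave the other things on the bench alone.

Things in the scene. Friction and masses are not known exactly. Their poses are not given: they have to be found in the camera images.
- scanner: White slide scanner, fixed to the bench, 230 deep (x) x 240 wide (y) mm. Origin: centre of its underside, z up, front towards its -x. The front deck (x -115 to 25 mm) is 95 mm high; the rear housing (x 25 to 115 mm) is 150 mm high. The lock screw stands on the deck at x -55, y 0 mm; the tray leaves through the front.
- knob_center (a point): Centre of the lock screw's red knurled knob: upright cylinder 30 mm across, 22 mm high, on a vertical 11 mm stem. Screw down: the knob spans 14 to 36 mm above the deck. The point rises with the screw but does not turn with it (axes stay the scanner's); the screw's turn is not measured. Turning takes 0.05 to 0.15 N m.
- lock_lift (a joint): Lift of the lock screw, m. 0 = down, pin in the tray's lock plate; 0.023 = parked at the thread's end (0.025 while pulled: 1.6 mm of axial play). A spring draws it down: 3 N at 0, 0.2 N more per mm; it weighs 0.7 N. Near 0 it just spins. Let go before the thread has caught, it springs back to 0; once caught, the thread holds it.
- thread_bush: Brass bush in the deck under the knob, flange 39 mm wide, 3 mm high; origin: deck top, on the screw's axis, z up. Two-start thread inside. Pulled up, the screw meets it at a lift of 6 to 18 mm, depending on its unknown turn. Kept lightly pulled and turned anticlockwise (from above) it rises 24 mm per turn, catches within 180 deg at 16.5 to 18 mm lift, then 105 deg more to a soft stop.
- tray_pull (a point): Middle of the tray's bar pull: a steel bar 12 mm thick and 84 mm long along the scanner's y, level, 68 mm above the bench, 40 mm clear of the tray's front and 50 mm clear of the scanner's front face. It moves with the tray. Struts at 36 mm either side of the middle.
- tray (a joint): How far the slide tray is drawn out of the scanner's front (towards the scanner's -x), in m: 0 = shut, 0.060 = open stop. Runs with about 2 N of friction. The pin of the lock screw holds it shut (1.5 mm of play) until the screw is lifted 6 mm.
- lock_plate: Steel lock plate on the tray, inside the scanner below the screw, with the slot that the pin drops into. Only the pin touches it, so the force on it is the load on the pin.
- tube_rack: White rack of blood tubes, 70 x 160 x 104 mm; origin: centre of its underside. A bystander.
- slide_box: Grey-white slide box, 60 x 90 x 30 mm, lying on the scanner's rear housing; origin: centre of its underside. A bystander.
- oil_bottle: Small amber immersion-oil bottle, 28 mm across, 62 mm tall; origin: centre of its underside. A bystander.
- stain_jar: Pale blue square staining jar with a round white cap, 62 x 62 x 99 mm; origin: centre of its underside. A bystander.
- calculator: Grey desk calculator, 150 x 85 x 16 mm; origin: centre of its underside. A bystander.
- lunch_box: Clear food box with a lime lid, 118 x 158 x 87 mm; origin: centre of its underside. A bystander.
- jug: Orange jug, 116 mm across the rim, 135 mm tall, handle at its +y side; origin: centre of its underside. A bystander.
- marker: Blue marker pen with a black cap, 130 mm long, lying along its x axis; origin: centre of its underside. A bystander.

How it is judged:
By the outcome, as a careful person would: the job done as asked, in the order asked, and still so for the second after the job is handed in, with the robot touching nothing.
It also fails if it takes over 70 s, if anything falls off the work surface, if the arm or the gripper's body presses on something with over 40 N, if the wrist force passes 120 N, or if a joint passes its speed limit or range.

## Working session

There is one attempt and no reset: what is moved stays moved. The work goes in short steps, Python scripts to look and compute and a tool call to move; the robot and the scene stay as the last step left them, time stands still between calls to the robot, and variables do not carry over. Pictures are saved under pics/ and viewed, about 8 in all and at most 12, crops included, and the job is handed in when it is done.

Besides the shell and the picture viewer there is one more tool, called after "Emit:" as name([rows], argument=value, ...), one row to a line, values as JSON. step_arm: Moves the arm, as the interface text tells. Its arguments: {"type":"object","properties":{"rows":{"type":"array"}},"required":["rows"]}

```bash
mkdir -p pics; ls
python3 - <<'E'
from plant import ctrl
import cv2
print(ctrl.get_obs())
for n in("scene","side"):
    cv2.imwrite(f"pics/{n}0.png",ctrl.snapshot(n)); print(n,ctrl.camera_params(n))
E
```

```text
pics
{'clock': 0.0, 'joint_pos': array([-5.46562637e+01,  2.05933686e+01,  6.33393072e-01, -2.01183264e-02,
       -7.01353754e+01, -1.65051419e+01]), 'qvel': array([-0.05179224, -0.03951505, -0.04417744,  0.01750793,  0.04605219,
        0.00290314]), 'tau': array([ 9.13797812e-04, -5.82720208e+01,  2.93062913e+01,  6.99699104e+00,
        6.91094989e-03, -1.58930366e-04]), 'tool_pos': array([ 0.21775623, -0.63839337,  0.22559798]), 'orientation': array([-8.99032047e+01,  8.95899696e-03,  1.88317501e+01]), 'force': array([0.66316192, 0.27744647, 0.59319052]), 'moment': array([0.02034314, 0.02284884, 0.01421976]), 'opening': 0.08757542772636293}
scene {'vertical_fov': 54.1030704700406, 'cx': 329.12326847992944, 'cy': 244.11702298102304, 'rvec': array([ 1.06110629,  2.23899512, -1.14558889]), 'tvec': array([ 0.37813658, -0.15851202,  1.57405728])}
side {'vertical_fov': 55.054158174423904, 'cx': 319.8462555861838, 'cy': 240.3306986186271, 'rvec': array([ 0.52840987, -2.502397  ,  1.45025127]), 'tvec': array([0.56785795, 0.23884287, 1.07625647])}
```

View pics/scene0.png

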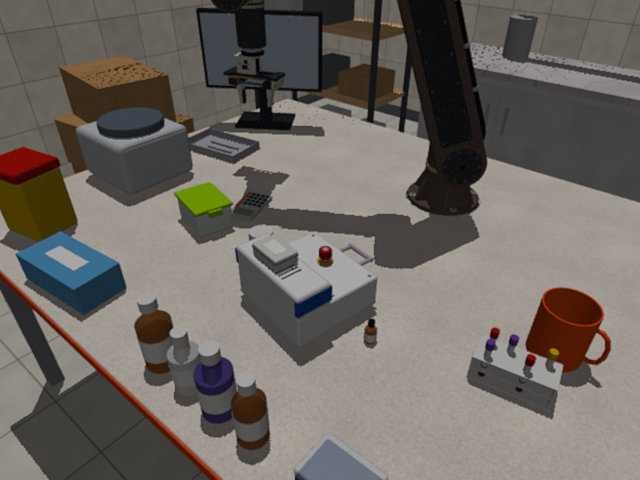

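View pics/side0.png

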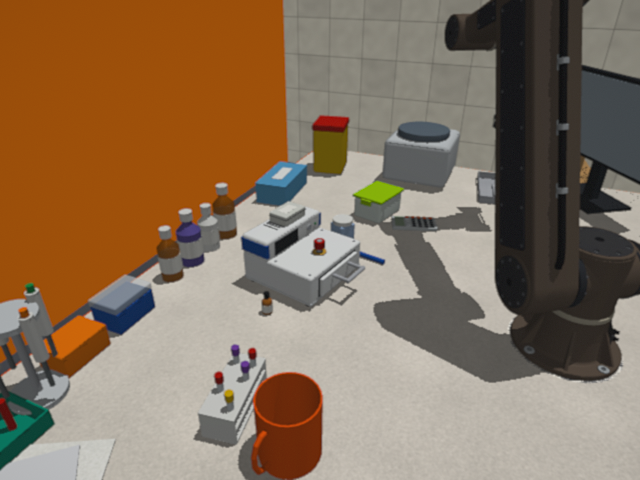

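The scene picture has the red knob near (325,253) and the bar near (357,254). In the side picture the knob is at (319,245) and the bar runs about (323,296)-(362,268). I'll enlarge both.

Run:
```python
import cv2,numpy as np
a=cv2.imread("pics/scene0.png")[215:355,225:395]; b=cv2.imread("pics/side0.png")[195:315,235:395]
a=cv2.resize(a,None,fx=4,fy=4,interpolation=3)[:, :]; b=cv2.resize(b,None,fx=5,fy=5,interpolation=3)
cv2.imwrite("pics/a.png",a);cv2.imwrite("pics/b.png",b)
```

```text
(no output)
```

View pics/a.png

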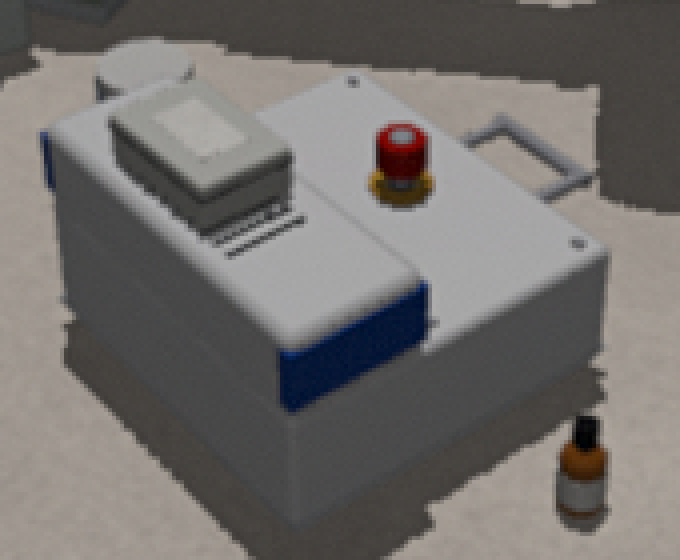

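View pics/b.png

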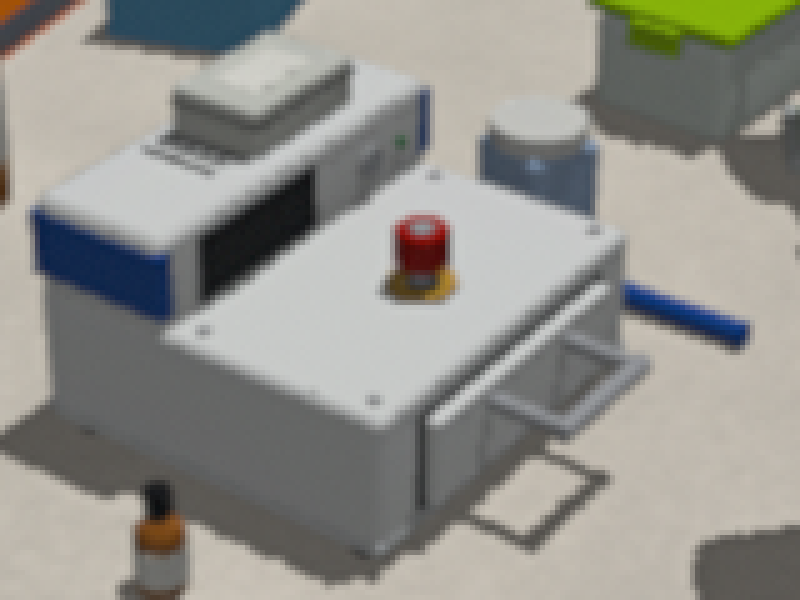

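The crops give the knob centre (scene 325.5,253; side 319.4,244.4), the bar ends and several scanner corners. The oil bottle is on the scanner's +y side. Next I'll fit the scanner pose.

```bash
cat > h.py <<'E'
from plant import ctrl
import numpy as np, cv2
from scipy.optimize import least_squares
def proj(P,p):
    f=240/np.tan(np.radians(p["vertical_fov"]/2)); K=np.array([[f,0,p["cx"]],[0,f,p["cy"]],[0,0,1]])
    return cv2.projectPoints(np.array(P,float).reshape(-1,1,3),p["rvec"],p["tvec"],K,None)[0].reshape(-1,2)
def world(q,P):
    x,y,a=q; c,s=np.cos(a),np.sin(a); P=np.array(P)
    return np.c_[x+c*P[:,0]-s*P[:,1], y+s*P[:,0]+c*P[:,1], P[:,2]]
E
python3 - <<'E'
from h import *
L={"scene":[((-.055,0,.12),(325.5,253)),((-.165,-.042,.068),(350,245)),((-.165,.042,.068),(373,259)),((.115,.12,0),(298.2,345.7)),((-.115,.12,.095),(376.2,278))],
"side":[((-.055,0,.12),(319.4,244.4)),((-.165,-.042,.068),(364,267.4)),((-.165,.042,.068),(348.6,281)),((-.115,.12,0),(310,305.6)),((-.115,.12,.095),(312,279)),((-.115,-.12,.095),(360,243))]}
def r(q): return np.concatenate([(proj(world(q,[a for a,_ in l]),ctrl.camera_params(n))-[b for _,b in l]).ravel() for n,l in L.items()])
for a0 in np.radians([-60,0,60,180]):
    s=least_squares(r,[.6,-.1,a0],loss="soft_l1"); print(s.cost,s.x[:2],np.degrees(s.x[2]))
    if s.cost<60: print(r(s.x).reshape(-1,2).round(1)); print(world(s.x,[(-.055,0,.12),(-.165,0,.068)]))
E
```

```text
23.194270239945492 [ 0.67098712 -0.0120287 ] -13.146891882010491
[[ 0.8 -1.5]
 [-0.4 -0.1]
 [-1.6  1.7]
 [-0.8  4.8]
 [ 2.7 -2.2]
 [ 1.5 -0.7]
 [-0.7 -0.6]
 [-3.   0.3]
 [ 1.3  4.8]
 [-0.8  0.7]
 [ 3.5 -2.2]]
[[6.17428659e-01 4.80960691e-04 1.20000000e-01]
 [5.10311743e-01 2.55002793e-02 6.80000000e-02]]
23.194270239936095 [ 0.67098711 -0.0120287 ] -13.146895314275662
[[ 0.8 -1.5]
 [-0.4 -0.1]
 [-1.6  1.7]
 [-0.8  4.8]
 [ 2.7 -2.2]
 [ 1.5 -0.7]
 [-0.7 -0.6]
 [-3.   0.3]
 [ 1.3  4.8]
 [-0.8  0.7]
 [ 3.5 -2.2]]
[[6.17428655e-01 4.80958209e-04 1.20000000e-01]
 [5.10311741e-01 2.55002832e-02 6.80000000e-02]]
23.19427023993653 [ 0.67098711 -0.0120287 ] -13.146894188109659
[[ 0.8 -1.5]
 [-0.4 -0.1]
 [-1.6  1.7]
 [-0.8  4.8]
 [ 2.7 -2.2]
 [ 1.5 -0.7]
 [-0.7 -0.6]
 [-3.   0.3]
 [ 1.3  4.8]
 [-0.8  0.7]
 [ 3.5 -2.2]]
[[6.17428657e-01 4.80959052e-04 1.20000000e-01]
 [5.10311742e-01 2.55002819e-02 6.80000000e-02]]
23.19427023993594 [ 0.67098711 -0.0120287 ] 346.85310514073393
[[ 0.8 -1.5]
 [-0.4 -0.1]
 [-1.6  1.7]
 [-0.8  4.8]
 [ 2.7 -2.2]
 [ 1.5 -0.7]
 [-0.7 -0.6]
 [-3.   0.3]
 [ 1.3  4.8]
 [-0.8  0.7]
 [ 3.5 -2.2]]
[[6.17428656e-01 4.80958513e-04 1.20000000e-01]
 [5.10311741e-01 2.55002826e-02 6.80000000e-02]]
```

Emit:
step_arm([
  [[1, 3.33, 5.2, 1.0, 0, 0, -7], [1, 3.33, 5.2, 1.0, 0, 0, -7], [1, 3.33, 5.2, 1.0, 0, 0, -7], [1, 3.33, 5.2, 1.0, 0, 0, -7], [1, 3.33, 5.2, 1.0, 0, 0, -7], [1, 3.33, 5.2, 1.0, 0, 0, -7], [1, 3.33, 5.2, 0.5, 0, 0, -7], [1, 3.33, 5.2, 0.5, 0, 0, -7], [1, 3.33, 5.2, 0.5, 0, 0, -7], [1, 3.33, 5.2, 0, 0, 0, -7], [1, 3.33, 5.2, 0, 0, 0, -7], [1, 3.33, 5.2, 0, 0, 0, -7]],
])

```text
clock: 1.6
tool_pos: [0.618, -0.0131, 0.3014]
orientation: [-90.0, 0.0, -65.4]
force: [0.7, -1.2, -0.0]
opening: 0.0878
```

Run:
```python
from h import *
o=ctrl.get_obs(); print(o["joint_pos"].round(2),o["tool_pos"],o["orientation"].round(2),o["force"],o["moment"])
p=ctrl.camera_params("wrist"); R=cv2.Rodrigues(p["rvec"])[0]; print("cam",-R.T@p["tvec"],R[2],p)
w=ctrl.snapshot("wrist"); cv2.imwrite("pics/w1.png",w)
print(proj([(.6174,.0005,.131)],p))
h=cv2.cvtColor(w,cv2.COLOR_BGR2HSV); m=((h[...,0]<8)|(h[...,0]>172))&(h[...,1]>150)&(h[...,2]>60)
n,l,s,c=cv2.connectedComponentsWithStats(m.astype(np.uint8)); print([(s[i],c[i]) for i in range(1,n) if s[i][4]>60])
```

```text
[ 1.6860e+01  1.3090e+01 -5.0000e-02 -1.0000e-02 -7.6880e+01 -1.7223e+02] [ 0.61797447 -0.01314626  0.30136737] [-9.001e+01  1.000e-02 -6.538e+01] [ 0.69581391 -1.24726709 -0.00938481] [-0.26015002 -0.14558765  0.00495308]
cam [0.58582313 0.0574173  0.46057062] [ 0.11873534 -0.25937711 -0.95844949] {'vertical_fov': 64.45173719769758, 'cx': 320.02510912676996, 'cy': 245.66407735754382, 'rvec': array([-2.79193128, -0.60915612, -0.08859036]), 'tvec': array([-0.55645687, -0.31524063,  0.38676851])}
[[325.75391229 209.44213438]]
[(array([315, 194,  35,  34, 666], dtype=int32), array([331.75975976, 209.58408408]))]
```

View pics/w1.png

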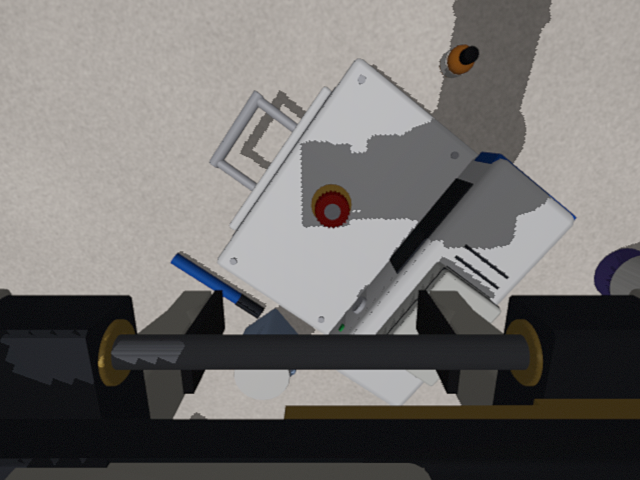

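The wrist picture has the knob top centred at (332,211) and the bush at about (331,204). The deck's front corners are at (360,60) and (219,262), the bar ends at about (259,95) and (213,162), and the slide box starts at about (443,262).

```bash
cat >> h.py <<'E'
def ray(px,z,p):
    f=240/np.tan(np.radians(p["vertical_fov"]/2)); R=cv2.Rodrigues(p["rvec"])[0]
    c=-R.T@p["tvec"]; d=R.T@np.array([(px[0]-p["cx"])/f,(px[1]-p["cy"])/f,1]); return c+d*(z-c[2])/d[2]
E
python3 - <<'E'
from h import *
p=ctrl.camera_params("wrist"); k=ray((332,211),.131,p); print("knob",k,"bush",ray((331.3,204),.098,p))
a,b=ray((259,95),.068,p),ray((213,162),.068,p); c,d=ray((360,60),.095,p),ray((219,262),.095,p); e,f=ray((361,79),.095,p),ray((234,261),.095,p)
for u,v in((a,b),(c,d),(e,f)): print((u+v)/2,np.linalg.norm(u-v),np.degrees(np.arctan2(u[1]-v[1],u[0]-v[0]))-90)
y=np.radians(-13.1); R=np.array([[np.cos(y),np.sin(y)],[-np.sin(y),np.cos(y)]])
for q in((443,262),(498,305)):print("box rel knob, scanner axes",R@(ray(q,.18,p)-k)[:2])
s=ctrl.camera_params("scene")
for q in((200/4+225,200/4+215),(292/4+225,157/4+215),(112/4+225,120/4+215)):print("box scene",R@(ray(q,.18,s)-k)[:2])
E
```

```text
knob [0.62620727 0.00688422 0.131     ] bush [0.62642558 0.00719857 0.098     ]
[0.51255998 0.03108685 0.068     ] 0.07983714611844997 -13.649454363768811
[0.57224048 0.01917296 0.095     ] 0.23097558863501377 -12.014310658435207
[0.58271807 0.0161094  0.095     ] 0.20957956399579802 -11.607312875890173
box rel knob, scanner axes [0.08574212 0.02748267]
box rel knob, scanner axes [0.14558491 0.02740706]
box scene [0.15681631 0.02974949]
box scene [0.09779495 0.0277169 ]
box scene [ 0.15665093 -0.05857648]
```

Run:
```python
from h import *
C={n:ctrl.camera_params(n) for n in("scene","side","wrist")}
ob={"scene":(325.5,253),"side":(319.4,244.4),"wrist":(332,211)}
im={n:cv2.imread(f"pics/{f}.png") for n,f in(("scene","scene0"),("side","side0"))}
for n,w in im.items():
    h=cv2.cvtColor(w,cv2.COLOR_BGR2HSV); m=((h[...,0]<8)|(h[...,0]>172))&(h[...,1]>150)&(h[...,2]>60)
    m[:,:300]=0;m[:,340:]=0;m[:235]=0;m[270:]=0
    ys,xs=np.nonzero(m);print(n,xs.min(),xs.max(),ys.min(),ys.max(),xs.mean(),ys.mean())
for n in C:
  for z in(.117,.12,.125,.131): print(n,z,ray(ob[n],z,C[n])[:2])
def r(P,S=("scene","side")): return np.concatenate([proj([P],C[n])[0]-ob[n] for n in S])
s=least_squares(r,[.6,0,.12]);print(s.x,s.fun, r(s.x+[0,0,.011],("wrist",)))
```

```text
scene 319 330 246 254 324.7659574468085 250.7659574468085
side 315 323 240 249 319.04615384615386 244.53846153846155
scene 0.117 [6.20187401e-01 2.71727158e-04]
scene 0.12 [0.62335592 0.00281053]
scene 0.125 [0.62863678 0.00704187]
scene 0.131 [0.63497381 0.01211947]
side 0.117 [0.62163272 0.00087477]
side 0.12 [0.61958693 0.00556547]
side 0.125 [0.61617728 0.01338331]
side 0.131 [0.61208571 0.02276472]
wrist 0.117 [0.6277744  0.00451183]
wrist 0.12 [0.62743859 0.0050202 ]
wrist 0.125 [0.6268789  0.00586748]
wrist 0.131 [0.62620727 0.00688422]
[0.62126196 0.00125724 0.11770581] [ 0.03948298  0.12661382  0.0706362  -0.13298459] [-7.83506166  2.92885451]
```

Emit:
step_arm([
  [[1, 0.35, 0.9, -3, 0, 0, 7], [1, 0.35, 0.9, -3, 0, 0, 8], [1, 0, 0, -3, 0, 0, 0], [1, 0, 0, -2, 0, 0, 0], [1, 0, 0, 0, 0, 0, 0], [1, 0, 0, 0, 0, 0, 0]],
])

```text
clock: 2.4
tool_pos: [0.6248, 0.0029, 0.1923]
orientation: [-90.0, -0.0, -50.2]
force: [-0.1, 0.5, 0.9]
opening: 0.0873
```

Run:
```python
from h import *
o=ctrl.get_obs(); print(o["joint_pos"].round(2),o["tool_pos"],o["orientation"].round(2),o["force"],o["moment"])
p=ctrl.camera_params("wrist")
w=ctrl.snapshot("wrist"); 
u,v=proj([(.624,.005,.131)],p)[0].round().astype(int); print(u,v)
x0,y0=max(u-90,0),max(v-70,0)
cv2.imwrite("pics/w2.png",cv2.resize(w[y0:y0+140,x0:x0+180],None,fx=4,fy=4,interpolation=3)); print(x0,y0)
h=cv2.cvtColor(w,cv2.COLOR_BGR2HSV); m=((h[...,0]<8)|(h[...,0]>172))&(h[...,1]>150)&(h[...,2]>60)
n,l,s,c=cv2.connectedComponentsWithStats(m.astype(np.uint8)); print([(s[i],c[i]) for i in range(1,n) if s[i][4]>200])
```

```text
[ 1.8150e+01  1.7170e+01 -8.8300e+00  2.0000e-02 -6.3950e+01 -1.5832e+02] [0.62481467 0.00287635 0.19233666] [-8.997e+01 -3.000e-02 -5.015e+01] [-0.08497574  0.52574567  0.90843608] [-0.07466422 -0.03707119 -0.01093854]
321 261
231 191
[(array([ 291,  233,   50,   54, 1461], dtype=int32), array([315.7761807 , 260.19028063]))]
```

View pics/w2.png

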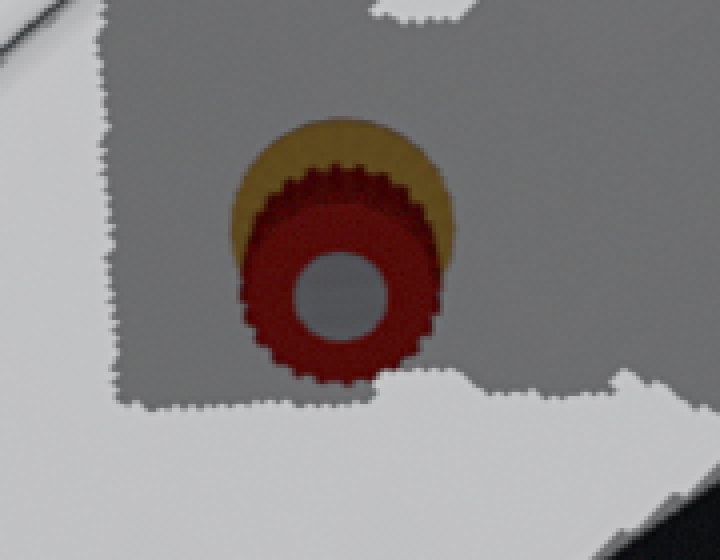

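The close wrist view has the cap centre at (316.2,265) and the bush centre at about (316.8,248).

Run:
```python
from h import *
o=ctrl.get_obs();p=ctrl.camera_params("wrist"); print(ray((316.2,265),.131,p),ray((316.7,248),.098,p),o["tool_pos"])
y=np.radians(o["orientation"][2]); print("jaw dir",-np.sin(y),np.cos(y)); print(proj([[*o["tool_pos"][:2],.131]],p))
```

```text
[0.62386994 0.00106211 0.131     ] [0.62339156 0.00176406 0.098     ] [0.62497661 0.00291277 0.19267661]
jaw dir 0.767767505579314 0.6407285364150079
[[319.51119274 263.90416126]]
```

Emit:
step_arm([
  [[1, -0.15, -0.15, -2.5, 0, 0, 0], [1, 0, 0, -2.5, 0, 0, 0], [1, 0, 0, -1.7, 0, 0, 0], [1, 0, 0, -1, 0, 0, 0], [1, 0, 0, 0, 0, 0, 0], [1, 0, 0, 0, 0, 0, 0]],
])

```text
clock: 3.2
tool_pos: [0.6235, 0.0015, 0.1154]
orientation: [-89.9, -0.0, -50.2]
force: [0.7, -0.3, 0.0]
opening: 0.088
```

Emit:
step_arm([
  [[-1, 0, 0, 0, 0, 0, 0], [-1, 0, 0, 0, 0, 0, 0], [-1, 0, 0, 0, 0, 0, 0], [-1, 0, 0, 0, 0, 0, 0], [-1, 0, 0, 0, 0, 0, 0], [-1, 0, 0, 0, 0, 0, 0]],
])

```text
clock: 3.95
tool_pos: [0.6229, 0.0014, 0.1145]
orientation: [-90.0, -0.0, -50.2]
force: [0.1, 0.8, -0.6]
opening: 0.0331
```

```bash
cat > s.py <<'E'
from plant import ctrl
o=ctrl.get_obs(); print(o["clock"],"pos",(o["tool_pos"]*1000).round(2),o["orientation"].round(1),"F",o["force"].round(2),"M",o["moment"].round(3),"op",round(o["opening"],4),"j6",o["joint_pos"][5].round(1))
E
python3 s.py
```

```text
3.95 pos [622.88   1.4  114.49] [-90.   -0.  -50.2] F [ 0.13  0.79 -0.58] M [-0.076  0.034 -0.002] op 0.0331 j6 -158.2
```

Emit:
step_arm([
  [[-1, 0, 0, 0, 0, 0, 0], [-1, 0, 0, 0, 0, 0, 0], [-1, 0, 0, 0, 0, 0, 0]],
])

```text
clock: 4.32
tool_pos: [0.6228, 0.0014, 0.1145]
orientation: [-90.0, 0.0, -50.2]
force: [-0.9, 0.4, -0.3]
opening: 0.0294
```

Emit:
step_arm([
  [[-1, 0, 0, 0.1, 0, 0, 0], [-1, 0, 0, 0.1, 0, 0, 0], [-1, 0, 0, 0, 0, 0, 0]],
])

```text
clock: 4.7
tool_pos: [0.6227, 0.0014, 0.1162]
orientation: [-90.0, 0.0, -50.2]
force: [1.1, -0.9, -5.2]
opening: 0.0294
```

```bash
python3 s.py
```

```text
4.7 pos [622.73   1.39 116.25] [-90.    0.  -50.2] F [ 1.15 -0.89 -5.2 ] M [-0.312 -0.486  0.008] op 0.0294 j6 -158.2
```

Emit:
step_arm([
  [[-1, 0, 0, 0.1, 0, 0, 0], [-1, 0, 0, 0.1, 0, 0, 0], [-1, 0, 0, 0.1, 0, 0, 0], [-1, 0, 0, 0.1, 0, 0, 0], [-1, 0, 0, 0, 0, 0, 0]],
])

```text
clock: 5.32
tool_pos: [0.6228, 0.0014, 0.1206]
orientation: [-90.0, 0.0, -50.2]
force: [0.5, -1.4, -4.4]
opening: 0.0293
```

Emit:
step_arm([
  [[-1, 0, 0, 0.06, 0, 0, 0], [-1, 0, 0, 0.06, 0, 0, 0], [-1, 0, 0, 0, 0, 0, 0]],
])

```text
clock: 5.7
tool_pos: [0.6228, 0.0014, 0.1217]
orientation: [-90.0, 0.0, -50.2]
force: [0.4, -0.8, -4.7]
opening: 0.0293
```

Emit:
step_arm([
  [[-1, 0, 0, 0.06, 0, 0, 0], [-1, 0, 0, 0.06, 0, 0, 0], [-1, 0, 0, 0, 0, 0, 0]],
])

```text
clock: 6.08
tool_pos: [0.6228, 0.0014, 0.1229]
orientation: [-90.0, 0.0, -50.2]
force: [-0.3, -0.3, -4.4]
opening: 0.0289
```

Emit:
step_arm([
  [[-1, 0, 0, 0.06, 0, 0, 0], [-1, 0, 0, 0.06, 0, 0, 0], [-1, 0, 0, 0, 0, 0, 0]],
])

```text
clock: 6.45
tool_pos: [0.6228, 0.0014, 0.1241]
orientation: [-90.0, 0.0, -50.2]
force: [0.3, -1.4, -5.2]
opening: 0.0295
```

Emit:
step_arm([
  [[-1, 0, 0, 0.06, 0, 0, 0], [-1, 0, 0, 0.06, 0, 0, 0], [-1, 0, 0, 0, 0, 0, 0]],
])

```text
clock: 6.82
tool_pos: [0.6227, 0.0014, 0.1247]
orientation: [-90.0, 0.0, -50.2]
force: [2.9, -1.6, -12.3]
opening: 0.0292
```

Emit:
step_arm([
  [[-1, 0, 0, 0.02, 0, 0, 5], [-1, 0, 0, 0.02, 0, 0, 5], [-1, 0, 0, 0.033, 0, 0, 5], [-1, 0, 0, 0.033, 0, 0, 5], [-1, 0, 0, 0, 0, 0, 0]],
])

```text
clock: 7.45
tool_pos: [0.6226, 0.0013, 0.1261]
orientation: [-90.0, 0.0, -30.2]
force: [1.2, -2.0, -11.0]
opening: 0.0295
```

```bash
python3 s.py
```

```text
7.45 pos [622.63   1.33 126.08] [-90.    0.  -30.2] F [  1.16  -2.   -11.  ] M [-0.655 -0.57   0.05 ] op 0.0295 j6 -138.3
```

Emit:
step_arm([
  [[-1, 0, 0, 0.03, 0, 0, 5], [-1, 0, 0, 0.03, 0, 0, 5], [-1, 0, 0, 0.03, 0, 0, 5], [-1, 0, 0, 0.033, 0, 0, 5], [-1, 0, 0, 0.033, 0, 0, 5], [-1, 0, 0, 0.033, 0, 0, 5], [-1, 0, 0, 0, 0, 0, 0]],
])

```text
clock: 8.32
tool_pos: [0.6226, 0.0011, 0.128]
orientation: [-90.0, 0.0, -0.3]
force: [1.2, -3.1, -10.2]
opening: 0.0294
```

```bash
python3 s.py
```

```text
8.325 pos [622.56   1.09 128.05] [-90.    0.   -0.3] F [  1.22  -3.06 -10.18] M [-1.048 -0.441  0.075] op 0.0294 j6 -108.3
```

Emit:
step_arm([
  [[-1, 0, -0.02, 0.033, 0, 0, 5], [-1, 0, -0.01, 0.033, 0, 0, 5], [-1, 0, 0, 0.033, 0, 0, 5], [-1, 0, 0, 0.033, 0, 0, 5], [-1, 0, 0, 0.033, 0, 0, 5], [-1, 0, 0, 0.033, 0, 0, 5], [-1, 0, 0, 0.033, 0, 0, 5], [-1, 0, 0, 0.033, 0, 0, 5], [-1, 0, 0, 0, 0, 0, 0]],
])

```text
clock: 9.45
tool_pos: [0.6226, 0.0009, 0.1307]
orientation: [-90.0, 0.0, 39.7]
force: [0.6, -3.1, -11.0]
opening: 0.0286
```

```bash
python3 s.py
```

```text
9.45 pos [622.64   0.89 130.7 ] [-90.    0.   39.7] F [  0.61  -3.1  -10.96] M [-1.183 -0.517  0.063] op 0.0286 j6 -68.4
```

Emit:
step_arm([
  [[-1, 0, -0.02, 0.033, 0, 0, 5], [-1, 0, -0.01, 0.033, 0, 0, 5], [-1, 0, 0, 0.033, 0, 0, 5], [-1, 0, 0, 0.033, 0, 0, 5], [-1, 0, 0, 0.033, 0, 0, 5], [-1, 0, 0, 0.033, 0, 0, 5], [-1, 0, 0, 0.033, 0, 0, 5], [-1, 0, 0, 0.033, 0, 0, 5], [-1, 0, 0, 0, 0, 0, 0]],
])

```text
clock: 10.58
tool_pos: [0.6229, 0.0007, 0.1334]
orientation: [-90.0, 0.0, 79.6]
force: [2.1, -2.7, -11.7]
opening: 0.029
```

```bash
python3 s.py
```

```text
10.575 pos [622.89   0.73 133.42] [-90.    0.   79.6] F [  2.11  -2.7  -11.66] M [-1.127 -0.774  0.138] op 0.029 j6 -28.4
```

Emit:
step_arm([
  [[-1, 0, -0.01, 0.03, 0, 0, 5], [-1, 0, -0.01, 0.03, 0, 0, 5], [-1, 0, 0, 0.03, 0, 0, 5], [-1, 0, 0, 0.03, 0, 0, 5], [-1, 0, 0, 0.033, 0, 0, 5], [-1, 0, 0, 0.033, 0, 0, 5], [-1, 0, 0, 0.033, 0, 0, 5], [-1, 0, 0, 0.033, 0, 0, 5], [-1, 0, 0, 0, 0, 0, 0]],
])

```text
clock: 11.7
tool_pos: [0.6231, 0.0007, 0.136]
orientation: [-90.0, 0.0, 119.6]
force: [3.3, -2.8, -12.0]
opening: 0.0293
```

```bash
python3 s.py
```

```text
11.7 pos [623.07   0.72 136.04] [-90.    0.  119.6] F [  3.28  -2.76 -12.04] M [-0.788 -0.974  0.118] op 0.0293 j6 11.6
```

Emit:
step_arm([
  [[-1, -0.01, -0.01, 0.028, 0, 0, 5], [-1, -0.01, -0.01, 0.03, 0, 0, 5], [-1, 0, 0, 0.03, 0, 0, 5], [-1, 0, 0, 0.03, 0, 0, 5], [-1, 0, 0, 0, 0, 0, 0]],
])

```text
clock: 12.32
tool_pos: [0.6231, 0.0008, 0.1374]
orientation: [-90.1, 0.0, 139.6]
force: [3.9, -0.6, -12.3]
opening: 0.0292
```

```bash
python3 s.py
```

```text
12.325 pos [623.14   0.76 137.37] [-90.1   0.  139.6] F [  3.92  -0.56 -12.26] M [-0.322 -1.31   0.104] op 0.0292 j6 31.6
```

Emit:
step_arm([
  [[-1, -0.02, 0, 0.03, 0, 0, 5], [-1, -0.01, 0, 0.03, 0, 0, 5], [-1, 0, 0, 0.03, 0, 0, 4], [-1, 0, 0, 0, 0, 0, 0]],
])

```text
clock: 12.82
tool_pos: [0.6232, 0.0008, 0.1383]
orientation: [-90.1, 0.1, 153.6]
force: [4.8, -0.8, -12.3]
opening: 0.0292
```

```bash
python3 s.py
```

```text
12.825 pos [623.18   0.83 138.33] [-9.010e+01  1.000e-01  1.536e+02] F [  4.78  -0.82 -12.27] M [-0.303 -1.711  0.07 ] op 0.0292 j6 45.6
```

Emit:
step_arm([
  [[-1, 0.03, 0, 0.02, 0, 0, 3], [-1, 0.03, 0, 0.02, 0, 0, 3], [-1, 0, 0, 0, 0, 0, 0]],
])

```text
clock: 13.2
tool_pos: [0.6232, 0.0008, 0.1386]
orientation: [-90.0, 0.0, 159.6]
force: [3.4, 0.7, -11.1]
opening: 0.0294
```

```bash
python3 s.py
```

```text
13.2 pos [623.23   0.81 138.58] [-90.    0.  159.6] F [  3.41   0.72 -11.06] M [ 0.135 -1.214  0.054] op 0.0294 j6 51.6
```

Emit:
step_arm([
  [[-1, 0.02, 0, 0.02, 0, 0, 3], [-1, 0.02, 0, 0.02, 0, 0, 3], [-1, 0, 0, 0, 0, 0, 0]],
])

```text
clock: 13.58
tool_pos: [0.6233, 0.0008, 0.139]
orientation: [-90.0, -0.0, 165.7]
force: [2.5, 2.1, -10.1]
opening: 0.029
```

```bash
python3 s.py
```

```text
13.575 pos [623.32   0.82 138.97] [-90.   -0.  165.7] F [  2.46   2.12 -10.13] M [ 0.613 -0.716  0.042] op 0.029 j6 57.7
```

Emit:
step_arm([
  [[-1, 0.01, 0.02, 0.02, 0, 0, 3], [-1, 0.01, 0.02, 0.02, 0, 0, 3], [-1, 0, 0, 0, 0, 0, 0]],
])

```text
clock: 13.95
tool_pos: [0.6233, 0.0009, 0.1393]
orientation: [-90.0, -0.0, 171.7]
force: [1.5, 0.6, -10.1]
opening: 0.0292
```

```bash
python3 s.py
```

```text
13.95 pos [623.34   0.89 139.31] [-90.   -0.  171.7] F [  1.49   0.64 -10.11] M [ 0.225 -0.448  0.049] op 0.0292 j6 63.7
```

Emit:
step_arm([
  [[-1, 0.01, 0, 0.013, 0, 0, 2], [-1, 0, 0, 0.013, 0, 0, 2], [-1, 0, 0, 0, 0, 0, 0]],
])

```text
clock: 14.32
tool_pos: [0.6234, 0.0009, 0.1396]
orientation: [-90.0, -0.0, 175.9]
force: [0.0, 1.0, -9.7]
opening: 0.0293
```

```bash
python3 s.py
```

```text
14.325 pos [623.42   0.9  139.56] [-90.   -0.  175.9] F [ 0.01  1.02 -9.7 ] M [ 0.636  0.07  -0.023] op 0.0293 j6 67.9
```

Emit:
step_arm([
  [[-1, 0, 0, 0.01, 0, 0, 2], [-1, 0, 0, 0, 0, 0, 0]],
])

```text
clock: 14.58
tool_pos: [0.6235, 0.0009, 0.1396]
orientation: [-90.0, -0.0, 177.9]
force: [-0.3, 1.9, -9.1]
opening: 0.0292
```

```bash
echo 'print(o["tau"].round(3))' >> s.py; python3 s.py
```

```text
14.575 pos [623.46   0.88 139.65] [-90.   -0.  177.9] F [-0.31  1.87 -9.09] M [0.767 0.257 0.007] op 0.0292 j6 69.9
[-1.3940e+00 -5.9702e+01  3.0003e+01  8.4270e+00 -3.3000e-02  2.3900e-01]
```

Emit:
step_arm([
  [[-1, 0, 0, 0.005, 0, 0, 1.5], [-1, 0, 0, 0, 0, 0, 0]],
])

```text
clock: 14.82
tool_pos: [0.6235, 0.0009, 0.1397]
orientation: [-90.0, -0.0, 179.4]
force: [-1.9, 2.2, -9.5]
opening: 0.0294
```

```bash
python3 s.py
```

```text
14.825 pos [623.5    0.88 139.7 ] [-90.   -0.  179.4] F [-1.94  2.24 -9.45] M [0.905 0.498 0.001] op 0.0294 j6 71.4
[ -1.66  -59.653  30.187   8.639   0.104   0.181]
```

Emit:
step_arm([
  [[-1, -0.02, 0.02, 0.005, 0, 0, 2], [-1, -0.01, 0.01, 0.005, 0, 0, 1], [-1, 0, 0, 0, 0, 0, 0]],
])

```text
clock: 15.2
tool_pos: [0.6234, 0.001, 0.1399]
orientation: [-90.0, 0.0, -177.6]
force: [0.4, 1.0, -10.2]
opening: 0.0289
```

```bash
python3 s.py
```

```text
15.2 pos [623.43   0.95 139.86] [ -90.     0.  -177.6] F [  0.38   1.04 -10.19] M [ 0.195  0.016 -0.031] op 0.0289 j6 74.3
[ -0.513 -60.096  30.138   8.057  -0.111   0.168]
```

Emit:
step_arm([
  [[-1, 0, 0.01, 0.005, 0, 0, 2], [-1, 0, 0, 0.005, 0, 0, 2], [-1, 0, 0, 0, 0, 0, 0]],
])

```text
clock: 15.58
tool_pos: [0.6234, 0.001, 0.1399]
orientation: [-90.0, -0.0, -173.6]
force: [1.0, -1.1, -10.4]
opening: 0.029
```

```bash
python3 s.py
```

```text
15.575 pos [623.4    1.04 139.89] [ -90.    -0.  -173.6] F [  1.05  -1.15 -10.43] M [-0.332 -0.207 -0.068] op 0.029 j6 78.4
[  0.396 -60.672  30.361   7.678  -0.22    0.34 ]
```

Emit:
step_arm([
  [[-1, 0, 0, 0, 0, 0, 2], [-1, 0, 0, 0, 0, 0, 0]],
])

```text
clock: 15.82
tool_pos: [0.6234, 0.0011, 0.1399]
orientation: [-90.0, -0.0, -171.6]
force: [1.8, -0.5, -12.1]
opening: 0.0291
```

```bash
python3 s.py
```

```text
15.825 pos [623.37   1.07 139.9 ] [ -90.    -0.  -171.6] F [  1.83  -0.5  -12.05] M [-0.587 -0.367 -0.056] op 0.0291 j6 80.4
[  0.796 -60.901  30.45    7.521  -0.263   0.335]
```

Emit:
step_arm([
  [[-1, 0, 0, -0.05, 0, 0, 0], [-1, 0, 0, -0.05, 0, 0, 0], [-1, 0, 0, -0.03, 0, 0, 0], [-1, 0, 0, 0, 0, 0, 0]],
])

```text
clock: 16.32
tool_pos: [0.6235, 0.0011, 0.1389]
orientation: [-90.0, 0.0, -171.7]
force: [-0.0, -2.3, -6.9]
opening: 0.029
```

```bash
python3 s.py
```

```text
16.325 pos [623.45   1.1  138.87] [ -90.     0.  -171.7] F [-0.03 -2.28 -6.92] M [-0.833  0.232 -0.036] op 0.029 j6 80.3
[  1.236 -58.043  29.518   6.814   0.406   0.069]
```

Emit:
step_arm([
  [[-1, 0, 0, -0.03, 0, 0, 0], [-1, 0, 0, -0.03, 0, 0, 0], [-1, 0, 0, 0, 0, 0, 0]],
])

```text
clock: 16.7
tool_pos: [0.6235, 0.0011, 0.1383]
orientation: [-90.0, 0.0, -171.7]
force: [-1.6, -2.4, -4.3]
opening: 0.0291
```

```bash
python3 s.py
```

```text
16.7 pos [623.49   1.1  138.27] [ -90.     0.  -171.7] F [-1.58 -2.44 -4.26] M [-0.963  0.43  -0.085] op 0.0291 j6 80.3
[  1.611 -56.609  28.937   6.434   0.644   0.07 ]
```

Emit:
step_arm([
  [[0.2, 0, 0, -0.03, 0, 0, 0], [0.2, 0, 0, 0, 0, 0, 0], [0.2, 0, 0, 0, 0, 0, 0], [0.2, 0, 0, 0, 0, 0, 0], [0.2, 0, 0, 0.5, 0, 0, 0], [0.2, 0, 0, 2, 0, 0, 0], [0.2, 0, 0, 4, 0, 0, 0], [0.2, 0, 0, 4, 0, 0, 0], [0.2, 0, 0, 0, 0, 0, 0]],
])

```text
clock: 17.82
tool_pos: [0.6253, 0.0014, 0.2472]
orientation: [-90.0, 0.4, -171.6]
force: [-0.5, 0.7, 0.4]
opening: 0.0524
```

```bash
python3 s.py
python3 - <<'E'
from h import *
from plant import ctrl
C={n:ctrl.camera_params(n) for n in("scene","side")}
for n in C:
    w=ctrl.snapshot(n); cv2.imwrite(f"pics/{n}1.png",w)
    h=cv2.cvtColor(w,cv2.COLOR_BGR2HSV); m=((h[...,0]<8)|(h[...,0]>172))&(h[...,1]>150)&(h[...,2]>60)
    m[:,:300]=0;m[:,340:]=0;m[:215]=0;m[270:]=0
    ys,xs=np.nonzero(m);print(n,xs.min(),xs.max(),ys.min(),ys.max(),xs.mean(),ys.mean())
    for l in(0,.021,.023,.025): print(proj([(.6225,.001,.12+l)],C[n]))
w=ctrl.snapshot("wrist");s=cv2.imread("pics/side1.png")[190:310,235:395]
cv2.imwrite("pics/v1.png",np.hstack([cv2.resize(w,(420,315)),cv2.resize(s,(380,315),interpolation=3)]))
E
```

```text
17.825 pos [625.35   1.41 247.2 ] [ -90.     0.4 -171.6] F [-0.54  0.71  0.35] M [-0.113  0.174 -0.049] op 0.0524 j6 80.3
[-3.1000e-02 -5.1661e+01  3.0508e+01  7.2190e+00 -4.1700e-01  0.0000e+00]
scene 321 331 238 251 325.96610169491527 243.74576271186442
[[325.13310855 252.53985141]]
[[325.23070632 245.27120458]]
[[325.2401147  244.57051073]]
[[325.24954304 243.86832927]]
side 315 323 233 241 319.015873015873 237.20634920634922
[[319.08942104 243.38616503]]
[[319.12419079 236.54180789]]
[[319.12753331 235.8838409 ]]
[[319.13088129 235.22479807]]
```

View pics/v1.png

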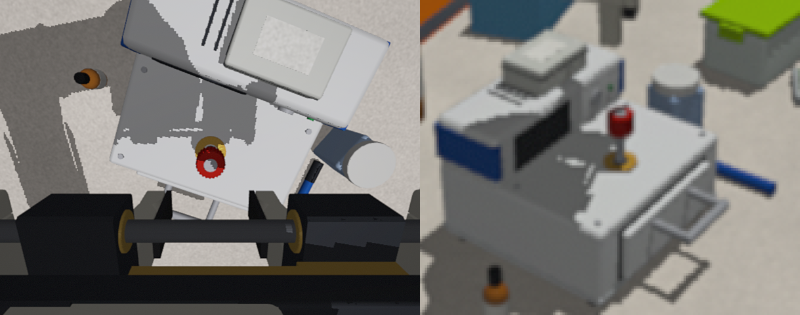

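The screw stands up by itself in the side view, with the bush visible below it. I'll take one close look to measure its height.

Run:
```python
from h import *
w=ctrl.snapshot("wrist"); cv2.imwrite("pics/w3.png",w)
cv2.imwrite("pics/w3c.png",cv2.resize(w[190:290,260:400],None,fx=5,fy=5,interpolation=3))
p=ctrl.camera_params("wrist")
for l in(.019,.021,.023,.025): print(l,proj([(.6235,.0015,.131+l),(.6235,.0015,.098)],p).round(1).tolist())
```

```text
0.019 [[320.2, 247.9], [320.2, 229.4]]
0.021 [[320.2, 248.8], [320.2, 229.4]]
0.023 [[320.2, 249.7], [320.2, 229.4]]
0.025 [[320.2, 250.5], [320.2, 229.4]]
```

View pics/w3c.png

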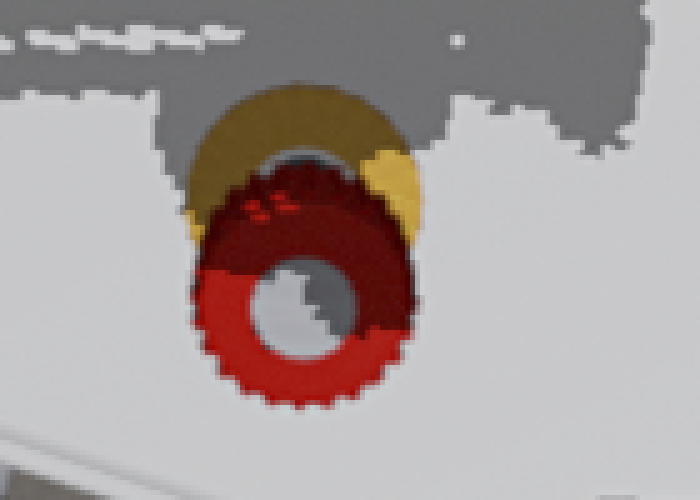

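The bush centre is at about (321,229.6) and the cap centre at (320.6,251.6). That 22 px separation is consistent with a lift of 23 mm or more, so the screw is parked. Gripping the bar would bring the gripper's body against the knob. I'll hook the bar instead, with shut fingers between it and the tray front.

Emit:
step_arm([
  [[0.2, 0, 0, 0, 0, 0, -10.6], [-1, -1, 0.2, 0, 0, 0, -10.6], [-1, -1, 0.2, 0, 0, 0, -10.6], [-1, -1, 0.2, 0, 0, 0, -10.6], [-1, -1, 0.2, 0, 0, 0, -10.6], [-1, -1, 0.2, 0, 0, 0, -10.6], [-1, -1, 0.2, 0, 0, 0, -10.6], [-1, -1, 0.2, 0, 0, 0, -10.6], [-1, -1, 0.2, 0, 0, 0, -10.6], [-1, -0.6, 0.25, 0, 0, 0, -10.6], [-1, 0, 0, 0, 0, 0, -10.6]],
])

```text
clock: 19.4
tool_pos: [0.5365, 0.0197, 0.2418]
orientation: [-89.9, 0.1, 71.4]
force: [-0.4, 0.4, -0.2]
opening: 0.0005
```

Emit:
step_arm([
  [[-1, 0, 0, -1, 0, 0, -10.6], [-1, 0, 0, -1, 0, 0, -10.6], [-1, 0, 0, -1, 0, 0, -10.6], [-1, 0, 0, -1, 0, 0, -10.6], [-1, 0, 0, -1, 0, 0, -10.6], [-1, 0, 0, -1, 0, 0, -10.6], [-1, 0, 0, 0, 0, 0, -10.6], [-1, 0, 0, 0, 0, 0, -10], [-1, 0, 0, 0, 0, 0, 0], [-1, 0, 0, 0, 0, 0, 0]],
])

```text
clock: 20.65
tool_pos: [0.5371, 0.0196, 0.1823]
orientation: [-90.0, 0.0, -12.2]
force: [-0.1, 0.9, 0.2]
opening: 0.0004
```

```bash
python3 s.py
python3 - <<'E'
from h import *
w=ctrl.snapshot("wrist"); cv2.imwrite("pics/w4.png",w)
p=ctrl.camera_params("wrist"); np.save("p4.npy",p,allow_pickle=True)
print(proj([(.514,.0255,.074),(.539,.02,.074)],p))
E
```

```text
20.65 pos [537.13  19.6  182.28] [-90.    0.  -12.2] F [-0.14  0.86  0.23] M [-0.036  0.023 -0.025] op 0.0004 j6 -125.2
[ 1.0000e-03 -4.0630e+01  2.6863e+01  6.3520e+00 -8.9000e-02 -6.5000e-02]
[[320.68785629 210.44001416]
 [320.59603142 244.83682127]]
```

View pics/w4.png

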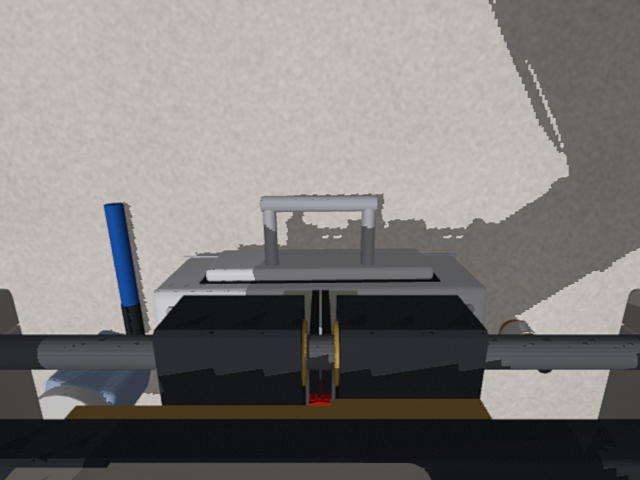

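The bar is centred at about (320.5,203) and level in the picture, so the yaw is right. The tray-front strip is at row 272.

Run:
```python
from h import *
p=ctrl.camera_params("wrist"); b=ray((320.5,203),.068,p); print(b, ray((320.5,268),.08,p), b[:2]+.026*np.array([np.cos(np.radians(-12.5)),np.sin(np.radians(-12.5))]))
```

```text
[0.50978475 0.02628564 0.068     ] [0.55447439 0.01655746 0.08      ] [0.53516845 0.02065821]
```

Emit:
step_arm([
  [[-1, 0, 0, -2.5, 0, 0, 0], [-1, 0, 0, -2.5, 0, 0, 0], [-1, 0, 0, -2, 0, 0, 0], [-1, 0, 0, -1.3, 0, 0, 0], [-1, 0, 0, -0.8, 0, 0, 0], [-1, 0, 0, -0.6, 0, 0, 0], [-1, 0, 0, -0.5, 0, 0, 0], [-1, 0, 0, 0, 0, 0, 0]],
])

```text
clock: 21.7
tool_pos: [0.5373, 0.0197, 0.0807]
orientation: [-90.0, 0.0, -12.5]
force: [-0.5, -0.7, 1.4]
opening: 0.0007
```

Emit:
step_arm([
  [[-1, 0, 0, -0.3, 0, 0, 0], [-1, 0, 0, -0.3, 0, 0, 0], [-1, 0, 0, -0.4, 0, 0, 0], [-1, 0, 0, -0.5, 0, 0, 0], [-1, 0, 0, -0.8, 0, 0, 0], [-1, 0, 0, -0.8, 0, 0, 0], [-1, 0, 0, 0, 0, 0, 0]],
])

```text
clock: 22.58
tool_pos: [0.5367, 0.0195, 0.0488]
orientation: [-90.1, 0.1, -12.5]
force: [-0.8, -0.2, -0.3]
opening: 0.0007
```

Emit:
step_arm([
  [[-1, -0.2, 0.044, 0, 0, 0, 0], [-1, -0.2, 0.044, 0, 0, 0, 0], [-1, -0.2, 0.044, 0, 0, 0, 0], [-1, -0.2, 0.044, 0, 0, 0, 0], [-1, -0.2, 0.044, 0, 0, 0, 0], [-1, -0.2, 0.044, 0, 0, 0, 0], [-1, 0, 0, 0, 0, 0, 0]],
])

```text
clock: 23.45
tool_pos: [0.5254, 0.0224, 0.0498]
orientation: [-90.0, -0.0, -12.5]
force: [0.7, 0.2, -0.1]
opening: 0.0005
```

Emit:
step_arm([
  [[-1, -0.1, 0.022, 0, 0, 0, 0], [-1, -0.1, 0.022, 0, 0, 0, 0], [-1, -0.1, 0.022, 0, 0, 0, 0], [-1, -0.1, 0.022, 0, 0, 0, 0], [-1, -0.1, 0.022, 0, 0, 0, 0], [-1, -0.1, 0.022, 0, 0, 0, 0]],
])

```text
clock: 24.2
tool_pos: [0.5193, 0.0237, 0.0498]
orientation: [-90.0, -0.0, -12.5]
force: [1.6, -2.3, 0.0]
opening: 0.0005
```

Emit:
step_arm([
  [[-1, -0.1, 0.022, 0, 0, 0, 0], [-1, -0.1, 0.022, 0, 0, 0, 0], [-1, -0.1, 0.022, 0, 0, 0, 0], [-1, -0.1, 0.022, 0, 0, 0, 0]],
])

```text
clock: 24.7
tool_pos: [0.5153, 0.0245, 0.0498]
orientation: [-90.0, 0.0, -12.5]
force: [2.4, -2.3, 1.3]
opening: 0.0009
```

Emit:
step_arm([
  [[-1, -0.38, 0.084, 0, 0, 0, 0], [-1, -0.38, 0.084, 0, 0, 0, 0], [-1, -0.38, 0.084, 0, 0, 0, 0], [-1, -0.38, 0.084, 0, 0, 0, 0], [-1, -0.38, 0.084, 0, 0, 0, 0], [-1, -0.38, 0.084, 0, 0, 0, 0], [-1, -0.38, 0.084, 0, 0, 0, 0], [-1, -0.38, 0.084, 0, 0, 0, 0], [-1, -0.38, 0.084, 0, 0, 0, 0], [-1, -0.38, 0.084, 0, 0, 0, 0], [-1, -0.2, 0.044, 0, 0, 0, 0]],
])

```text
clock: 26.08
tool_pos: [0.4751, 0.0335, 0.0497]
orientation: [-90.0, 0.0, -12.5]
force: [1.9, -2.1, -0.1]
opening: 0.0006
```

Emit:
step_arm([
  [[-1, -0.15, 0.033, 0, 0, 0, 0], [-1, -0.15, 0.033, 0, 0, 0, 0], [-1, -0.15, 0.033, 0, 0, 0, 0], [-1, -0.1, 0.022, 0, 0, 0, 0], [-1, -0.1, 0.022, 0, 0, 0, 0], [-1, -0.1, 0.022, 0, 0, 0, 0]],
])

```text
clock: 26.82
tool_pos: [0.4678, 0.035, 0.0497]
orientation: [-90.0, 0.0, -12.5]
force: [1.9, -3.0, -0.2]
opening: 0.0004
```

Emit:
step_arm([
  [[-1, -0.1, 0.022, 0, 0, 0, 0], [-1, -0.1, 0.022, 0, 0, 0, 0], [-1, -0.1, 0.022, 0, 0, 0, 0], [-1, -0.1, 0.022, 0, 0, 0, 0]],
])

```text
clock: 27.32
tool_pos: [0.4675, 0.0355, 0.0502]
orientation: [-90.0, -0.3, -12.3]
force: [23.6, -19.0, -18.3]
opening: 0.0002
```

Emit:
step_arm([
  [[-1, 0.4, -0.088, 0, 0, 0, 0], [-1, 0.4, -0.088, 0, 0, 0, 0], [-1, 0.4, -0.088, 0, 0, 0, 0], [-1, 0.3, -0.066, 0, 0, 0, 0], [-1, 0, 0, 0, 0, 0, 0], [-1, 0, 0, 1, 0, 0, 0], [-1, 0, 0, 2, 0, 0, 0], [-1, 0, 0, 4, 0, 0, 0], [-1, 0, 0, 4, 0, 0, 0], [-1, 0, 0, 4, 0, 0, 0], [-1, 0, 0, 0, 0, 0, 0], [-1, 0, 0, 0, 0, 0, 0]],
])

```text
clock: 28.82
tool_pos: [0.4784, 0.0326, 0.1999]
orientation: [-90.0, -0.0, -12.5]
force: [-0.1, -0.1, -0.1]
opening: 0.0004
```

```bash
python3 s.py
python3 - <<'E'
from h import *
for n in("scene","side"): cv2.imwrite(f"pics/{n}2.png",ctrl.snapshot(n))
w=ctrl.snapshot("wrist"); cv2.imwrite("pics/w5.png",w)
s=cv2.imread("pics/side2.png")[190:330,225:411]
cv2.imwrite("pics/v2.png",np.hstack([cv2.resize(w,(360,270)),cv2.resize(s,(430,270),interpolation=3)]))
y=np.radians(-12.7);d=np.array([np.cos(y),np.sin(y)])
for L in(.055,.06): b=np.array([.512,.0258])-L*d; print(proj([(*b,.068)],ctrl.camera_params("wrist")),proj([(*b,.068)],ctrl.camera_params("side")))
E
```

```text
28.825 pos [478.39  32.59 199.88] [-90.   -0.  -12.5] F [-0.1  -0.11 -0.06] M [-0.037  0.003 -0.012] op 0.0004 j6 -129.9
[ 2.6000e-02 -3.2963e+01  2.8199e+01  6.6490e+00 -1.0300e-01 -1.0000e-03]
[[321.1425671  209.13667167]] [[372.2511395  281.05303958]]
[[321.17396835 202.72742922]] [[373.95297351 281.73170893]]
```

View pics/v2.png

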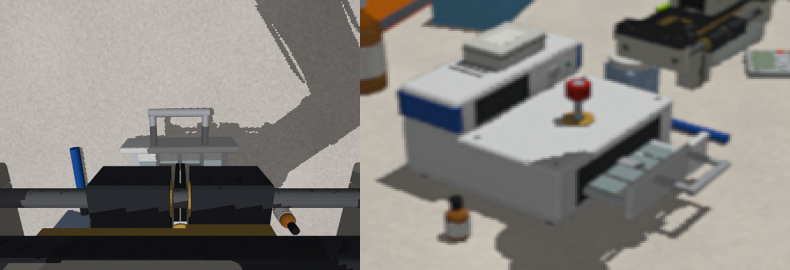

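The tray is drawn out: the bar is at wrist row ~199, against ~203 predicted for 60 mm. The screw is still up, the bystanders look undisturbed, and the arm is clear.

```bash
python3 -c "
from plant import ctrl
print(ctrl.close_job())"
```

```text
the job is handed in; nothing more can be done
None
```

The lock screw is parked up and the slide tray is drawn fully out. I handed the job in at about 29 s with the arm clear and touching nothing.

- **Screw:** I pulled the knob up until its thread met the bush at about 10 mm lift. I then turned it anticlockwise about 239° under a light pull, to roughly 25 mm pulled lift. The screw stayed up after I let go, and was still up after the tray was drawn.
- **Tray:** I hooked the bar with shut fingers, because gripping it would have put the gripper's body against the knob. The tray ran out at 2–4 N, so the pin was not loaded.

**What was less certain:**
- **Thread end:** It was not sharply visible in the force readings. The measured moment stayed below 0.15 N m, but the last joint's torque rose to about 0.34 N m over the final 6°, while the height stopped rising. I took that as the soft stop; the fingers may have slipped slightly on the knob there.
- **Screw height:** Pictures from the fixed cameras gave a lift of about 20–22.5 mm. The wrist camera and the touch readings gave 23 mm or a little more.
- **Open stop:** I met it with about 35 N of total force before backing off, which is more than I meant to use. The wrist picture put the bar at or slightly beyond the 60 mm position.

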